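# Trip test of a workshop bench power box

### The arm

A 6-joint arm with a two-finger parallel gripper is mounted at the origin on the work surface. World frame = base frame: x ahead of the robot, y to its left, z up, the work surface at z = 0. Lengths are in m, angles in rad, forces in N, time in s.
With the tool pointing down it reaches from about 0.3 to 0.95 m from the base axis. Payload 3.1 kg.
Tool frame: the origin (TCP) lies at the very end of the fingers, on their centre line; the grasp point (between the pads) lies 19 mm behind it; z points along the fingers, y is the line along which they close (so a half turn about z gives the same grasp; the last joint's range is limited). The gripper opens to 85 mm and grips with 20 to 120 N. Pads are 22 mm wide; open, the fingers measure 114 mm over their backs; the gripper's body (76 mm by 85 mm) begins 54 mm behind the grasp point. The pads swing forward as they close: fully open they stand 13 mm farther back than shut.
Start: joints at [-1.175, 0.308, 1.634, -0, 1.2, -0.07], TCP at [0.281, -0.558, 0.192] pointing down, gripper open.
Joint ranges: [-3.06, 3.06], [-0.79, 1.96], [0.05, 2.63], [-1.19, 4.34], [0.05, 2.64], [-2.94, 2.94]. Speed limits (rad/s): [2.79, 2.79, 3.14, 3.14, 3.14, 3.14].

### API

Orientations are given as a unit quaternion [w, x, y, z].
In Python, from plant import * gives the robot as it stands.
- The arm moves only by the tool carry_out, never from a script. Its argument "moves" is a list of rows, each an object of numbers: "tx", "ty", "tz": the shift along the tool's x, y, z normalised to -1 to 1, where 1 is 0.2 m; "rx", "ry", "rz": the turn, a rotation vector about the tool's x, y, z normalised to -1 to 1, where 1 is pi rad; "jaw": the gripper command: -1 is fully open, 1 is shut, values between are in proportion. In form: [{"tx": .., "ty": .., "tz": .., "rx": .., "ry": .., "rz": .., "jaw": ..}, ...]. A call has 1 to 20 rows; each row is the pose to reach, as a shift and turn from the pose commanded when the call began, along the tool's axes at that moment, turning the shorter way round; what a row does not reach only later rows make up. A row lasts 1/10 s, in which the tool goes at most 50 mm and 8.59 degrees, less where a joint would pass 70% of its speed; a pose out of reach is approached as far as the arm can. A call with a number of a shift or a turn outside -1 to 1 is refused whole. A call with a gripper value outside its range is refused whole. The fingers move at their own pace and stop on an object; "force" is the grip in N (left out, the last holds). Time passes only in rows, so rows that repeat a pose let the fingers close. It gives the time, the measured TCP pose, the force, the opening and the grip force at its end, in the units of the state.
- sense(): the state, without advancing time (a new reading comes with each control period).
- camera(name): name is "scene" or "side" or "wrist"; returns (picture, depth): 384x512x3 uint8, red, green, blue; 384x512 float32, m along the optical axis (not along the pixel's ray), 0 where there is no reading.
- calibration(name): a dict with "mtx" (3x3 intrinsics, pixels), "view" (4x4, takes a point from world to camera coordinates). Camera axes: x right, y down, z forward; pixel columns grow to the right and rows downward; lengths in m; the calibration is good to about 2 mm. A picture is of the moment at which its call begins: read the wrist's pose just before it. calibration takes no time and is no camera call; for the wrist camera it gives the pose at the moment of the call.
- sign_off(): hands the job in; it is judged then, once.
Trained networks look in the newest picture that a camera, given by its name, has taken for a name from the list of things; names that differ only in an ending like _2 or _b are one class to them, and where a whole thing is asked for, a point or a joint stands for the part that bears it (a point fixed in the world has none). Each returns a list of dicts, best first, with "p" (0 to 1); they miss things now and then, are a little off and sometimes report something else, mostly with a low value. They report only what shows in the picture. A call takes as long as a camera call.
- outline_of(camera, target): "mask" (384x512 bool, what is visible of it) and "box" ([left, top, right, bottom] in pixels, round what is visible of it).
The state is a dict: "t": time; "joint_positions": joint angles; "dq": joint speeds; "effort": joint torques, N m; "position": TCP position; "eef_rot": TCP orientation; "force": force on the tool from outside, world axes, zero at the start; "torque": the same for the moment, N m; "finger_gap": finger opening in m; "gripper_force": force on a finger pad.
Only numpy, scipy, OpenCV 4.12 (cv2) and the standard library are available. Lean on these libraries where they do the work, as an engineer would, in place of code of your own. Each camera call takes 0.05 s, during which the arm holds its last target. There are 200 camera calls.

### The job

Do the daily check of the grey power box on the bench: push the yellow test button on its top right in, so that the button alone makes the red lever at the side drop. Then lift the lever back until it stays fully up, and last of all turn the black key clockwise, seen from above, to its stop to switch the bench on. Leave the other things on the bench where they are.

Things in the scene. Friction and masses are not known exactly. Their poses are not given: they have to be found in the camera images.
- power_box: Grey steel and plastic box fixed to the bench, 160 mm along its x, 220 mm along its y, 105 mm high, turned up to 0.45 rad from facing the robot. Origin: centre of its underside; z up. The yellow button and the key are on its top, the lever is on its -y side. A white mark on the top stands for key off, a green one for key on.
- test_button_top (a point): Centre of the top face of the yellow round test button, 36 mm across, in a black collar 54 mm across; when out, it stands 18 mm above the box's top (123 mm above the bench), 10 mm above its collar. It is pressed straight down.
- test_button (a joint): Travel of the button in m: 0 out, 0.008 fully pressed. It springs back. The lever trips after about 5 mm; fully down takes about 6 N at most.
- lever_grip (a point): Middle of the lever's grip: a level red round bar 16 mm thick and 82 mm long, parallel to the box's y axis, 63 mm out from the box's -y side (the lever's round arm, 14 mm thick, joins the bar 45 mm nearer the box; the bar runs 37 mm further out). This point is 115 mm from the hinge, towards the box's -x side: 140 mm above the bench when the lever is up, 38 mm when it is down.
- lever_hinge (a point): Point on the lever's hinge axis level with the grip's middle, in free air beside the box, 85 mm above the bench; does not move. The axis is parallel to the box's y axis.
- lever (a joint): Angle of the red lever in rad: 0 fully up (29 degrees above level), growing as it falls, 0.92 fully down (24 degrees below level). It is over-centre: above about 0.13 it falls, below that it snaps up. Lifting takes about 3 N at the grip.
- key_grip (a point): Middle of the key's flat black bow, 64 mm wide (along this point's x), 10 mm thick (along its y) and 36 mm high, 157 mm above the bench; the bow's top is at 173 mm, its underside at 137 mm. It is on the key's vertical turning axis, 115 mm from the button.
- key (a joint): Angle of the key in rad: 0 off (bow along the box's x axis), growing as it turns clockwise seen from above, 1.5 at the stop, on (bow along the box's y axis). It stays where it is left; it starts between 0 and 0.25.
- tin: Bystander: round tin, 80 mm across, 85 mm high, origin at the centre of its underside.
- tape_measure: Bystander: yellow and black tape measure, 75 x 44 x 62 mm high, origin at the centre of its underside.
- parts_bin: Bystander: open red bin, 90 x 90 x 50 mm high, origin at the centre of its underside.
- batten: Bystander: pale wood offcut lying flat, 35 x 140 x 22 mm high, origin at the centre of its underside.

How it is judged:
By the outcome, as a careful person would: the job done as asked, in the order asked, and still so for the second after the job is handed in, with the robot touching nothing.
It also fails if it takes over 59 s, if anything falls off the work surface, if the arm or the gripper's body presses on something with over 40 N, if the wrist force passes 120 N, or if a joint passes its speed limit or range.

## Working session

There is one attempt and no reset: what is moved stays moved. The work goes in short steps, Python scripts to look and compute and a tool call to move; the robot and the scene stay as the last step left them, time stands still between calls to the robot, and variables do not carry over. Pictures are saved under pics/ and viewed, at most 10 in all, crops included, and the job is handed in when it is done.

Besides the shell and the picture viewer there is one more tool, called after ">>>" as name([rows], argument=value, ...), one row to a line, values as JSON. carry_out: Moves the arm, as the interface text tells. Scaled input: -1 to 1 covers 0.2 m each way for a shift and pi rad each way for a turn. Its arguments: {"type":"object","properties":{"moves":{"type":"array","items":{"type":"object","properties":{"tx":{"type":"number"},"ty":{"type":"number"},"tz":{"type":"number"},"rx":{"type":"number"},"ry":{"type":"number"},"rz":{"type":"number"},"jaw":{"type":"number"}}}},"force":{"type":"number"}},"required":["moves"]}

```bash
mkdir -p pics
cat > h.py <<'E'
from plant import *
import numpy as np, cv2
def save(n,f):
    p,d=camera(n); cv2.imwrite('pics/'+f,cv2.cvtColor(p,cv2.COLOR_RGB2BGR)); return p,d
def world(n,d,mask):
    c=calibration(n);K=np.array(c['mtx']);V=np.array(c['view'])
    v,u=np.nonzero(mask&(d>0));z=d[v,u]
    P=np.stack([(u-K[0,2])/K[0,0]*z,(v-K[1,2])/K[1,1]*z,z,np.ones_like(z)])
    return (np.linalg.inv(V)@P)[:3].T
E
python3 - <<'E'
from h import *
np.set_printoptions(precision=4,suppress=True)
s=sense();print(s['t'],s['position'],s['eef_rot'],s['finger_gap'])
ims=[]
for n in ['scene','side']:
    p,d=save(n,n+'0.png'); ims.append(p)
    for t in ['power_box','test_button_top','lever_grip','key_grip','tin','tape_measure','parts_bin','batten']:
        r=outline_of(n,t)
        if r:
            P=world(n,d,r[0]['mask']);
            print(n,t,round(r[0]['p'],2),r[0]['box'],len(P),np.median(P,0),P.min(0),P.max(0))
E
```

```text
0.0 [ 0.2803 -0.5576  0.1903] [-0.0012  0.973   0.2308 -0.0002] 0.08559630010814161
scene power_box 0.88 [52.1, 179.2, 265.0, 303.6] 13268 [ 0.6359 -0.0356  0.1042] [ 0.3676 -0.2087 -0.0037] [0.7185 0.1417 0.175 ]
scene test_button_top 0.44 [53.1, 196.0, 130.8, 275.7] 1072 [ 0.5223 -0.1403  0.1371] [ 0.4011 -0.2064 -0.0011] [ 0.6269 -0.1134  0.1494]
scene lever_grip 0.65 [49.6, 196.5, 128.5, 274.4] 1129 [ 0.5228 -0.1396  0.1355] [ 0.3706 -0.2088 -0.002 ] [ 0.6269 -0.1142  0.1494]
scene key_grip 0.86 [157.1, 204.5, 174.8, 245.3] 455 [ 0.6217 -0.0592  0.1622] [ 0.5872 -0.0758  0.1158] [ 0.6474 -0.0445  0.175 ]
scene tin 0.87 [254.5, 284.8, 302.1, 334.2] 2100 [0.8145 0.0329 0.0838] [ 0.7702 -0.0008 -0.0034] [0.8476 0.0989 0.0883]
scene tape_measure 0.8 [151.1, 310.0, 192.8, 361.2] 1343 [ 0.7481 -0.1301  0.0599] [ 0.6851 -0.1579 -0.0036] [ 0.7788 -0.1064  0.0646]
scene parts_bin 0.69 [288.0, 188.0, 357.1, 254.0] 2293 [0.7049 0.232  0.0145] [ 0.6483  0.1749 -0.0018] [0.7583 0.3048 0.0519]
scene batten 0.88 [200.5, 152.5, 259.6, 187.1] 929 [0.4905 0.1358 0.0209] [ 0.4448  0.0604 -0.0019] [
[... 335 characters left out ...]
048 -0.1359  0.1397] [ 0.4802 -0.3668 -0.0028] [ 0.6699 -0.1118  0.1501]
side key_grip 0.56 [308.4, 120.4, 328.4, 154.5] 462 [ 0.6101 -0.0541  0.1514] [ 0.5815 -0.091   0.105 ] [ 0.6477 -0.0414  0.1751]
side tin 0.91 [206.8, 134.5, 244.2, 181.9] 1322 [0.785  0.0568 0.0691] [ 0.7118  0.0052 -0.0023] [0.8404 0.0819 0.1053]
side tape_measure 0.75 [239.3, 120.8, 408.9, 239.0] 9447 [0.579  0.0078 0.1036] [ 0.4802 -0.4035 -0.0044] [0.8128 0.1114 0.1751]
side parts_bin 0.72 [155.1, 197.4, 219.1, 250.9] 2291 [0.7106 0.2253 0.0237] [ 0.653   0.15   -0.0033] [0.7994 0.2786 0.0534]
side batten 0.92 [263.3, 240.8, 328.8, 288.1] 1454 [0.4804 0.1384 0.0211] [ 0.4579  0.0444 -0.0034] [0.523  0.204  0.0252]
```

View pics/scene0.png

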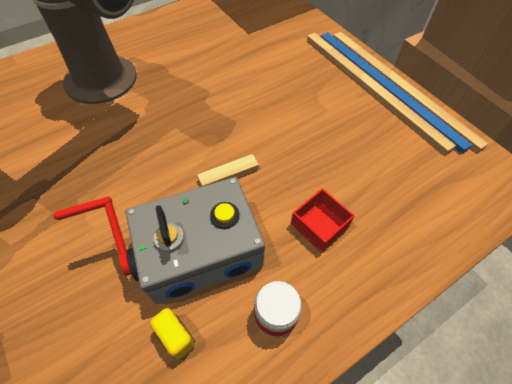

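View pics/side0.png

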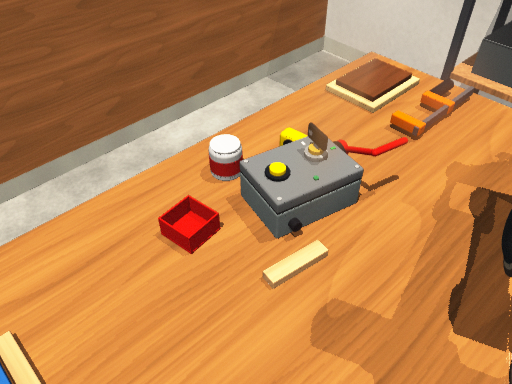

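The scene view shows the box with the key at (165,225), the button at (225,213), and the lever up, with its bar at about (83,208) and hinge near (128,262). The side view agrees: button (278,170), key (318,135), bar (392,147). Next I fit these parts more precisely.

Run:
```python
from h import *
np.set_printoptions(precision=4,suppress=True)
for n in ['scene','side']:
    p,d=camera(n); r=outline_of(n,'power_box')[0]; full=np.ones_like(d,bool)
    m=cv2.dilate(r['mask'].astype(np.uint8),np.ones((9,9)))>0
    P=world(n,d,m); T=P[(abs(P[:,2]-.105)<.004)]
    b=cv2.minAreaRect((T[:,:2]*1000).astype(np.float32)); print(n,'top',b)
    h=cv2.cvtColor(p,cv2.COLOR_RGB2HSV)
    yel=(h[...,0]>24)&(h[...,0]<34)&(h[...,1]>180)&(h[...,2]>120)
    Y=world(n,d,yel&m);Y=Y[abs(Y[:,2]-.123)<.005];c,rad=cv2.minEnclosingCircle((Y[:,:2]*1000).astype(np.float32));print('button',len(Y),c,rad,np.median(Y,0))
    K=world(n,d,m);K=K[(K[:,2]>.142)&(K[:,2]<.18)&(K[:,0]>.56)&(K[:,1]>-.1)]
    print('key',len(K),cv2.minAreaRect((K[:,:2]*1000).astype(np.float32)))
    K=K[K[:,2]>.168];print(' keytop',len(K),cv2.minAreaRect((K[:,:2]*1000).astype(np.float32)))
    red=((h[...,0]<6)|(h[...,0]>174))&(h[...,1]>200)
    R=world(n,d,red);R=R[(R[:,1]<-.05)&(R[:,1]>-.25)&(R[:,0]<.75)&(R[:,2]>.05)]
    B=R[R[:,2]>.141];print('bar',len(B),cv2.minAreaRect((B[:,:2]*1000).astype(np.float32)))
```

```text
scene top ((614.0153198242188, -26.846710205078125), (243.977294921875, 159.90174865722656), 76.99925994873047)
button 270 (629.7120361328125, 44.290138244628906) 17.814172744750977 [0.631  0.0435 0.1221]
key 308 ((617.0707397460938, -60.731475830078125), (10.335675239562988, 63.665130615234375), 75.56073760986328)
 keytop 213 ((616.4855346679688, -60.506103515625), (10.052412033081055, 62.4045295715332), 75.88727569580078)
bar 439 ((501.4314880371094, -160.24832153320312), (94.80300903320312, 15.945663452148438), 74.57329559326172)
side top ((610.7470092773438, -25.090042114257812), (244.87307739257812, 163.11917114257812), 76.45963287353516)
button 153 (627.2994995117188, 45.55433654785156) 17.926010131835938 [0.6255 0.0473 0.1227]
key 308 ((612.892578125, -58.16285705566406), (11.963324546813965, 64.3791732788086), 74.38748931884766)
 keytop 101 ((611.5608520507812, -57.67350769042969), (11.63392448425293, 61.551422119140625), 73.43824768066406)
bar 220 ((496.67047119140625, -156.80398559570312), (92.662109375, 17.423877716064453), 73.01464080810547)
```

```bash
cat >> h.py <<'E'
from scipy.spatial.transform import Rotation as Ro
def row(pos,yaw_y=None):
    "row for target TCP pos, tool straight down with tool y at world yaw (deg, mod 180)"
    s=sense();q=np.array(s['eef_rot']);R=Ro.from_quat(q[[1,2,3,0]])
    t=R.inv().apply(np.array(pos)-s['position'])/.2
    out=dict(zip(['tx','ty','tz'],t.round(4)))
    if yaw_y is not None:
        best=None
        for a in (yaw_y,yaw_y+180):
            a=np.radians(a);y=[np.cos(a),np.sin(a),0];z=[0,0,-1];x=np.cross(y,z)
            v=(R.inv()*Ro.from_matrix(np.array([x,y,z]).T)).as_rotvec()/np.pi
            if best is None or np.linalg.norm(v)<np.linalg.norm(best):best=v
        out.update(zip(['rx','ry','rz'],best.round(4)))
    print({k:float(v) for k,v in out.items()})
E
python3 - <<'E'
from h import *
row((.45,-.35,.30),-40); row((.60,0.0,.30),-13.3)
E
```

```text
{'tx': 1.2245, 'ty': -0.5509, 'tz': -0.5422, 'rx': -0.0, 'ry': -0.0, 'rz': -0.1295}
{'tx': 2.6806, 'ty': -1.7777, 'tz': -0.5421, 'rx': -0.0, 'ry': -0.0, 'rz': -0.2779}
```

>>> carry_out([
  {"tx": 0,"ty": 0,"tz": -0.5,"rz": 0,"jaw": 1},
  {"tx": 0.25,"ty": -0.15,"tz": -0.55,"rz": -0.04,"jaw": 1},
  {"tx": 0.5,"ty": -0.35,"tz": -0.55,"rz": -0.08,"jaw": 1},
  {"tx": 0.75,"ty": -0.5,"tz": -0.55,"rz": -0.12,"jaw": 1},
  {"tx": 1,"ty": -0.65,"tz": -0.55,"rz": -0.16,"jaw": 1},
  {"tx": 1,"ty": -0.65,"tz": -0.55,"rz": -0.2,"jaw": 1},
])

```text
$.moves[0]: bad value
```

Run:
```python
from h import *
print(sense()['position']);row((.60,0.0,.30),-13.3)
```

```text
[ 0.28066261 -0.55843578  0.19156183]
{'tx': 2.6806, 'ty': -1.7777, 'tz': -0.5421, 'rx': -0.0, 'ry': -0.0, 'rz': -0.2779}
```

>>> carry_out([
  {"tx": 0.0,"ty": 0.0,"tz": -0.5,"rx": 0.0,"ry": 0.0,"rz": 0.0,"jaw": 1.0},
  {"tx": 0.25,"ty": -0.15,"tz": -0.55,"rx": 0.0,"ry": 0.0,"rz": -0.04,"jaw": 1.0},
  {"tx": 0.5,"ty": -0.35,"tz": -0.55,"rx": 0.0,"ry": 0.0,"rz": -0.08,"jaw": 1.0},
  {"tx": 0.75,"ty": -0.5,"tz": -0.55,"rx": 0.0,"ry": 0.0,"rz": -0.12,"jaw": 1.0},
  {"tx": 1.0,"ty": -0.65,"tz": -0.55,"rx": 0.0,"ry": 0.0,"rz": -0.16,"jaw": 1.0},
  {"tx": 1.0,"ty": -0.65,"tz": -0.55,"rx": 0.0,"ry": 0.0,"rz": -0.2,"jaw": 1.0},
])

```text
t: 1.7
position: [0.3986, -0.3562, 0.302]
eef_rot: [0.001, 0.853, 0.522, 0.0]
force: [1.0, -0.1, 0.1]
finger_gap: 0.0001
gripper_force: 0.0
```

Run:
```python
from h import *
print(sense()['position']);row((.60,0.0,.30),-13.3)
```

```text
[ 0.39860185 -0.35615409  0.30200756]
{'tx': 2.0439, 'ty': 0.0866, 'tz': 0.0095, 'rx': 0.0005, 'ry': 0.0002, 'rz': -0.0764}
```

>>> carry_out([
  {"tx": 0.25,"ty": 0.0,"tz": 0.0,"rx": 0.0,"ry": 0.0,"rz": -0.02,"jaw": 1.0},
  {"tx": 0.5,"ty": 0.0,"tz": 0.0,"rx": 0.0,"ry": 0.0,"rz": -0.04,"jaw": 1.0},
  {"tx": 0.75,"ty": 0.0,"tz": 0.0,"rx": 0.0,"ry": 0.0,"rz": -0.04,"jaw": 1.0},
  {"tx": 1.0,"ty": 0.0,"tz": 0.0,"rx": 0.0,"ry": 0.0,"rz": -0.04,"jaw": 1.0},
  {"tx": 1.0,"ty": 0.0,"tz": 0.0,"rx": 0.0,"ry": 0.0,"rz": -0.04,"jaw": 1.0},
  {"tx": 1.0,"ty": 0.0,"tz": 0.0,"rx": 0.0,"ry": 0.0,"rz": -0.04,"jaw": 1.0},
])

```text
t: 2.3
position: [0.4899, -0.179, 0.3014]
eef_rot: [0.0, 0.819, 0.574, -0.0]
force: [0.6, -0.9, -1.0]
finger_gap: -0.0001
gripper_force: 0.0
```

Run:
```python
from h import *
print(sense()['position']);row((.60,0.0,.30),-13.3)
```

```text
[ 0.48991805 -0.17897898  0.30137233]
{'tx': 1.0289, 'ty': 0.2124, 'tz': 0.0061, 'rx': 0.0, 'ry': 0.0002, 'rz': -0.0368}
```

>>> carry_out([
  {"tx": 0.25,"ty": 0.05,"tz": 0.0,"rx": 0.0,"ry": 0.0,"rz": -0.02,"jaw": 1.0},
  {"tx": 0.5,"ty": 0.1,"tz": 0.0,"rx": 0.0,"ry": 0.0,"rz": -0.037,"jaw": 1.0},
  {"tx": 0.75,"ty": 0.15,"tz": 0.0,"rx": 0.0,"ry": 0.0,"rz": -0.037,"jaw": 1.0},
  {"tx": 1.0,"ty": 0.2,"tz": 0.0,"rx": 0.0,"ry": 0.0,"rz": -0.037,"jaw": 1.0},
  {"tx": 1.0,"ty": 0.2,"tz": 0.0,"rx": 0.0,"ry": 0.0,"rz": -0.037,"jaw": 1.0},
  {"tx": 1.0,"ty": 0.2,"tz": 0.0,"rx": 0.0,"ry": 0.0,"rz": -0.037,"jaw": 1.0},
  {"tx": 1.0,"ty": 0.2,"tz": 0.0,"rx": 0.0,"ry": 0.0,"rz": -0.037,"jaw": 1.0},
])

```text
t: 3.0
position: [0.5953, -0.008, 0.301]
eef_rot: [0.0, 0.786, 0.619, -0.001]
force: [-0.2, -0.3, -0.0]
finger_gap: -0.0002
gripper_force: 0.0
```

Run:
```python
from h import *
np.set_printoptions(precision=4,suppress=True)
print(sense()['position'])
n='wrist';c=calibration(n);print(np.linalg.inv(c['view']))
p,d=save(n,'wrist0.png')
P=world(n,d,d>0)
h=cv2.cvtColor(p,cv2.COLOR_RGB2HSV)
f=lambda A:cv2.minAreaRect((A[:,:2]*1000).astype(np.float32)) if len(A)>5 else None
near=lambda A:A[(abs(A[:,0]-.61)<.14)&(abs(A[:,1]+.02)<.2)]
yel=(h[...,0]>24)&(h[...,0]<34)&(h[...,1]>180)&(h[...,2]>120)
Y=near(world(n,d,yel));Y=Y[abs(Y[:,2]-.123)<.008]
print('button',len(Y),cv2.minEnclosingCircle((Y[:,:2]*1000).astype(np.float32)) if len(Y) else 0,np.median(Y,0))
K=near(P);K=K[(K[:,2]>.16)&(K[:,2]<.18)];print('key',len(K),f(K))
T=near(P);T=T[abs(T[:,2]-.105)<.004];print('top',f(T))
red=((h[...,0]<6)|(h[...,0]>174))&(h[...,1]>200)
R=world(n,d,red);R=R[(R[:,1]<-.05)&(R[:,2]>.141)];print('bar',len(R),f(R))
```

```text
[ 0.5953 -0.008   0.301 ]
[[ 0.9718 -0.2264 -0.0658  0.6117]
 [-0.2358 -0.935  -0.2649  0.0588]
 [-0.0015  0.2729 -0.962   0.4839]
 [ 0.      0.      0.      1.    ]]
button 0 0 [nan nan nan]
key 680 ((614.4447631835938, -60.49100112915039), (10.670886993408203, 63.3233757019043), 75.07188415527344)
top ((612.1618041992188, -26.0028076171875), (243.2210235595703, 159.88177490234375), 76.88612365722656)
bar 3 None
  return _methods._mean(a, axis=axis, dtype=dtype,
  ret = um.true_divide(
```

View pics/wrist0.png

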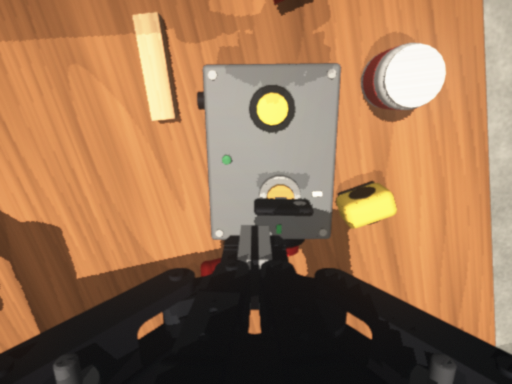

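The wrist view shows the button at (272,108), the key bow at (283,207) over its brass disc at (281,195), and the box top at about x 205–338, y 65–240. I'll intersect the button's pixels with its known height to check it against the 115 mm spacing.

Run:
```python
from h import *
c=calibration('wrist');K=np.array(c['mtx']);M=np.linalg.inv(c['view'])
p=cv2.imread('pics/wrist0.png').astype(int)
y=(p[...,1]>150)&(p[...,2]>150)&(p[...,0]<90);y[160:]=0
v,u=np.nonzero(y);print(len(v),u.min(),u.max(),v.min(),v.max())
def at(u,v,z):
    r=M[:3,:3]@np.array([(u-K[0,2])/K[0,0],(v-K[1,2])/K[1,1],1]);return M[:3,3]+r*(z-M[2,3])/r[2]
b=at((u.min()+u.max())/2,(v.min()+v.max())/2,.123);print(b,at(281,193,.118))
row((b[0],b[1],.15),-13.3)
```

```text
54 257 287 93 124
[0.62815056 0.04421971 0.123     ] [ 0.61684987 -0.05677453  0.118     ]
{'tx': 0.2942, 'ty': 0.0985, 'tz': 0.7554, 'rx': -0.0002, 'ry': 0.0003, 'rz': -0.0017}
```

>>> carry_out([
  {"tx": 0.15,"ty": 0.05,"tz": 0.2,"rx": 0.0,"ry": 0.0,"rz": 0.0,"jaw": 1.0},
  {"tx": 0.29,"ty": 0.1,"tz": 0.4,"rx": 0.0,"ry": 0.0,"rz": 0.0,"jaw": 1.0},
  {"tx": 0.29,"ty": 0.1,"tz": 0.6,"rx": 0.0,"ry": 0.0,"rz": 0.0,"jaw": 1.0},
  {"tx": 0.29,"ty": 0.1,"tz": 0.75,"rx": 0.0,"ry": 0.0,"rz": 0.0,"jaw": 1.0},
  {"tx": 0.29,"ty": 0.1,"tz": 0.75,"rx": 0.0,"ry": 0.0,"rz": 0.0,"jaw": 1.0},
  {"tx": 0.29,"ty": 0.1,"tz": 0.75,"rx": 0.0,"ry": 0.0,"rz": 0.0,"jaw": 1.0},
])

```text
t: 3.65
position: [0.6286, 0.0443, 0.1516]
eef_rot: [-0.0, 0.786, 0.619, -0.0]
force: [0.6, 0.3, -0.1]
finger_gap: -0.0
gripper_force: 0.0
```

Run:
```python
from h import *
print(sense()['position']);row((.628,.0445,.1155),-13.3)
```

```text
[0.62863363 0.04426499 0.15162506]
{'tx': 0.0005, 'ty': -0.0033, 'tz': 0.1806, 'rx': -0.0002, 'ry': 0.0001, 'rz': -0.0015}
```

>>> carry_out([
  {"tx": 0.0,"ty": 0.0,"tz": 0.1,"rx": 0.0,"ry": 0.0,"rz": 0.0,"jaw": 1.0},
  {"tx": 0.0,"ty": 0.0,"tz": 0.14,"rx": 0.0,"ry": 0.0,"rz": 0.0,"jaw": 1.0},
  {"tx": 0.0,"ty": 0.0,"tz": 0.16,"rx": 0.0,"ry": 0.0,"rz": 0.0,"jaw": 1.0},
  {"tx": 0.0,"ty": 0.0,"tz": 0.175,"rx": 0.0,"ry": 0.0,"rz": 0.0,"jaw": 1.0},
  {"tx": 0.0,"ty": 0.0,"tz": 0.18,"rx": 0.0,"ry": 0.0,"rz": 0.0,"jaw": 1.0},
  {"tx": 0.0,"ty": 0.0,"tz": 0.18,"rx": 0.0,"ry": 0.0,"rz": 0.0,"jaw": 1.0},
])

```text
t: 4.25
position: [0.6293, 0.0459, 0.1159]
eef_rot: [0.0, 0.785, 0.619, 0.0]
force: [-0.2, -0.3, 0.5]
finger_gap: -0.0003
gripper_force: 0.0
```

Run:
```python
from h import *
p,d=save('side','side1.png');p,d=save('scene','scene1.png')
h=cv2.cvtColor(p,cv2.COLOR_RGB2HSV);red=((h[...,0]<6)|(h[...,0]>174))&(h[...,1]>200)
R=world('scene',d,red);R=R[(R[:,1]<-.05)&(R[:,1]>-.25)&(R[:,0]<.75)]
B=R[R[:,0]<.53];print(len(B),np.median(B,0),B.max(0),B.min(0),cv2.minAreaRect((B[:,:2]*1000).astype(np.float32)))
```

```text
492 [ 0.50349416 -0.15859011  0.14544015] [ 0.5299889  -0.11454981  0.14986503] [ 0.37098992 -0.20661636 -0.00134974] ((464.61590576171875, -183.59127807617188), (177.10626220703125, 69.37146759033203), 31.504222869873047)
```

View pics/scene1.png

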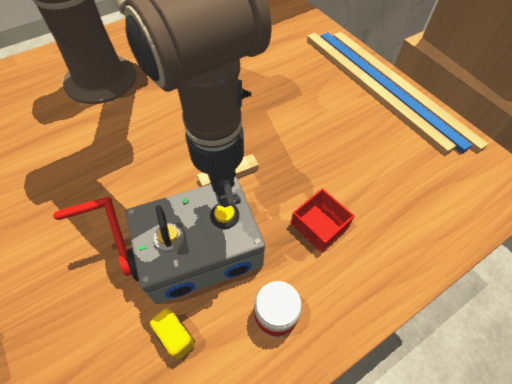

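Lever's still up and the force is only 0.5 N. In the picture the fingertips are near (225,195), with yellow still showing at (225,213). A closer look is needed.

Run:
```python
from h import *
s=sense();print(s['position'],s['force'])
w,d=save('wrist','wrist1.png')
a=cv2.imread('pics/side1.png')[120:220,220:370];b=cv2.imread('pics/scene1.png')[150:250,150:300]
c=cv2.imread('pics/wrist1.png')[0:256]
r=lambda x:cv2.resize(x,(400,267),interpolation=cv2.INTER_CUBIC)
top=np.hstack([r(a),r(b)]);bot=cv2.resize(c,(600,300));bot=np.hstack([bot,np.zeros((300,200,3),np.uint8)])
cv2.imwrite('pics/m1.png',np.vstack([top,bot]))
```

```text
[0.62928452 0.04594605 0.11583641] [-0.24871212  0.33574388  0.21385732]
```

View pics/m1.png

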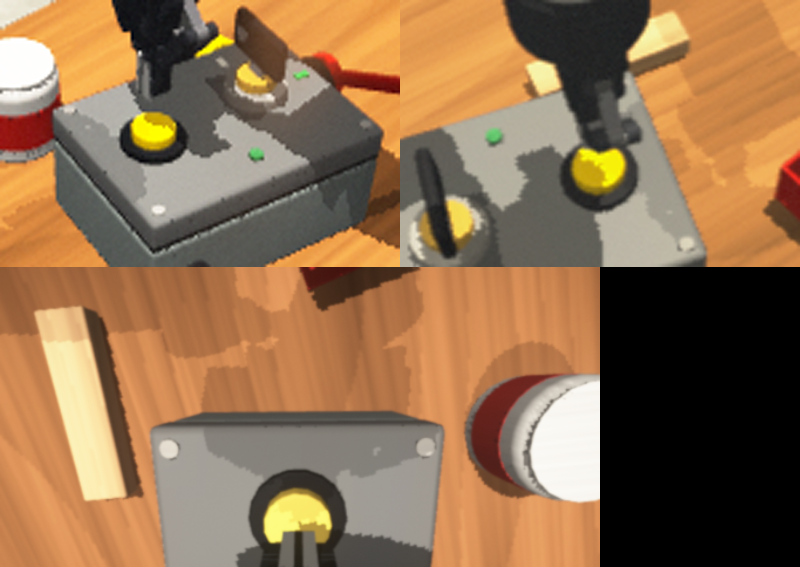

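Both outside views show the tips above the still-out button (m1 tiles: tip (155,90) over button (153,130)). So the real tip is higher than the TCP reading suggests, and I'll measure it by depth.

Run:
```python
from h import *
for n in ['scene','side']:
    p,d=camera(n);P=world(n,d,d>0)
    Q=P[(np.hypot(P[:,0]-.629,P[:,1]-.046)<.06)&(P[:,2]>.127)&(P[:,2]<.22)]
    hist,e=np.histogram(Q[:,2],np.arange(.125,.2,.005));print(n,hist)
    q=Q[Q[:,2]<Q[:,2].min()+.012];print(q.min(0),q.max(0),q.mean(0))
    B=P[(np.hypot(P[:,0]-.629,P[:,1]-.046)<.014)&(P[:,2]<.127)];print('btn',np.median(B,0),len(B))
```

```text
scene [0 0 0 0 0 0 2 4 5 2 2 2 0 1 3]
[0.62340786 0.03340624 0.15794336] [0.63545928 0.03655073 0.1688722 ] [0.63185677 0.03489827 0.16364646]
btn [0.63095997 0.0444245  0.12226527] 141
side [ 0  0  0  0  0  1 10 19 22 26 25 30 18 16 12]
[0.61543616 0.04130208 0.15458748] [0.63761303 0.06067204 0.16627855] [0.62455335 0.05367855 0.16154666]
btn [0.62863596 0.04601053 0.12299697] 92
```

Run:
```python
from h import *
np.set_printoptions(precision=4,suppress=True)
s=sense();print(s['t'],s['position'],s['joint_positions'],s['finger_gap'])
p,d=camera('wrist');print(np.linalg.inv(calibration('wrist')['view'])[:3,3])
P=world('wrist',d,d>0);T=P[(abs(P[:,0]-.62)<.06)&(abs(P[:,1]-.08)<.03)];print('top median',np.median(T,0))
for v in range(215,300,6):
    u=256;m=np.zeros_like(d,bool);m[v,244:272]=1;W=world('wrist',d,m);print(v,len(W),np.median(W,0) if len(W) else '',W[:,2].max() if len(W) else '')
```

```text
4.5 [0.6291 0.046  0.1156] [ 0.0039  0.396   1.6792 -0.      1.066   0.2385] 0.000127367519742197
[0.645  0.1126 0.2985]
top median [0.6219 0.064  0.2144]
215 28 [0.6312 0.0474 0.1235] 0.12461502122375354
221 28 [0.6303 0.0438 0.1236] 0.12459897409685419
227 28 [0.6329 0.0561 0.1622] 0.16347613643359404
233 28 [0.6328 0.0559 0.169 ] 0.1701600620125211
239 28 [0.6328 0.0563 0.1753] 0.17651711877978865
245 28 [0.6327 0.0563 0.181 ] 0.18199458147557462
251 28 [0.6326 0.056  0.1864] 0.18745143719881147
257 28 [0.6327 0.0562 0.1913] 0.19281416242323862
263 28 [0.6323 0.0555 0.1938] 0.1999678153352902
269 28 [0.6317 0.0562 0.2009] 0.20258318929258512
275 28 [0.631  0.0558 0.2042] 0.2060594062626252
281 28 [0.6304 0.0553 0.2059] 0.20983791143674627
287 28 [0.6299 0.0526 0.2053] 0.2132898154009195
293 28 [0.6293 0.0492 0.2032] 0.22334713492652547
299 28 [0.6286 0.0466 0.2033] 0.22588348983372442
```

All three cameras put the shut fingertips at about z 0.155 while the TCP reads 0.116. The real tip is therefore about 39 mm short of the stated TCP. I'll rely on the cameras, descend in steps and watch the force.

>>> carry_out([
  {"tx": 0.0,"ty": 0.0,"tz": 0.05,"rx": 0.0,"ry": 0.0,"rz": 0.0,"jaw": 1.0},
  {"tx": 0.0,"ty": 0.0,"tz": 0.1,"rx": 0.0,"ry": 0.0,"rz": 0.0,"jaw": 1.0},
  {"tx": 0.0,"ty": 0.0,"tz": 0.13,"rx": 0.0,"ry": 0.0,"rz": 0.0,"jaw": 1.0},
  {"tx": 0.0,"ty": 0.0,"tz": 0.13,"rx": 0.0,"ry": 0.0,"rz": 0.0,"jaw": 1.0},
])

```text
t: 4.95
position: [0.6271, 0.0458, 0.087]
eef_rot: [-0.001, 0.785, 0.619, -0.002]
force: [-0.4, 0.3, 0.6]
finger_gap: -0.0
gripper_force: 0.0
```

Run:
```python
from h import *
print(sense()['position'],sense()['force'])
for n in ['scene','side']:
    p,d=camera(n);P=world(n,d,d>0)
    Q=P[(np.hypot(P[:,0]-.629,P[:,1]-.046)<.05)&(P[:,2]>.127)&(P[:,2]<.2)]
    q=Q[Q[:,2]<Q[:,2].min()+.012];print(n,len(Q),q.min(0),q.max(0),q.mean(0))
```

```text
[0.62713128 0.04584611 0.08698082] [-0.40982904  0.346448    0.58822528]
scene 107 [0.62167753 0.03363349 0.12757421] [0.6334741  0.03675363 0.13947394] [0.62935611 0.03492716 0.13398471]
side 444 [0.61295318 0.0429851  0.12901985] [0.6363064  0.0594523  0.14094243] [0.62221927 0.05376722 0.13609066]
```

>>> carry_out([
  {"tx": 0.0,"ty": 0.015,"tz": 0.02,"rx": 0.0,"ry": 0.0,"rz": 0.0,"jaw": 1.0},
  {"tx": 0.0,"ty": 0.015,"tz": 0.04,"rx": 0.0,"ry": 0.0,"rz": 0.0,"jaw": 1.0},
  {"tx": 0.0,"ty": 0.015,"tz": 0.05,"rx": 0.0,"ry": 0.0,"rz": 0.0,"jaw": 1.0},
  {"tx": 0.0,"ty": 0.015,"tz": 0.05,"rx": 0.0,"ry": 0.0,"rz": 0.0,"jaw": 1.0},
])

```text
t: 5.45
position: [0.6331, 0.0451, 0.0802]
eef_rot: [0.001, 0.785, 0.619, 0.001]
force: [0.8, 0.3, 2.6]
finger_gap: 0.0
gripper_force: 1.7
```

```bash
cat > lev.py <<'E'
from h import *
def lever():
    p,d=camera('scene')
    h=cv2.cvtColor(p,cv2.COLOR_RGB2HSV);red=((h[...,0]<6)|(h[...,0]>174))&(h[...,1]>150)
    R=world('scene',d,red);R=R[(R[:,1]<-.1)&(R[:,1]>-.26)&(R[:,0]<.54)&(R[:,0]>.42)&(R[:,2]>.03)]
    print('bar',len(R),np.median(R,0),R.min(0),R.max(0)) if len(R) else print('none')
    return R
if __name__=='__main__':
    s=sense();print(s['t'],s['position'],s['force']);lever()
E
python3 lev.py
```

```text
5.45 [0.63307547 0.045051   0.08016924] [0.84255255 0.30437887 2.62222818]
bar 614 [ 0.50230436 -0.14864119  0.13752927] [ 0.48285017 -0.20518955  0.11868777] [ 0.53943076 -0.11316978  0.14242985]
```

Contact, and the bar has started to move. Pressing a few millimetres further.

>>> carry_out([
  {"tx": 0.0,"ty": 0.0,"tz": 0.01,"rx": 0.0,"ry": 0.0,"rz": 0.0,"jaw": 1.0},
  {"tx": 0.0,"ty": 0.0,"tz": 0.02,"rx": 0.0,"ry": 0.0,"rz": 0.0,"jaw": 1.0},
  {"tx": 0.0,"ty": 0.0,"tz": 0.02,"rx": 0.0,"ry": 0.0,"rz": 0.0,"jaw": 1.0},
  {"tx": 0.0,"ty": 0.0,"tz": 0.02,"rx": 0.0,"ry": 0.0,"rz": 0.0,"jaw": 1.0},
  {"tx": 0.0,"ty": 0.0,"tz": 0.02,"rx": 0.0,"ry": 0.0,"rz": 0.0,"jaw": 1.0},
  {"tx": 0.0,"ty": 0.0,"tz": 0.02,"rx": 0.0,"ry": 0.0,"rz": 0.0,"jaw": 1.0},
])

```text
t: 6.1
position: [0.6322, 0.0452, 0.0755]
eef_rot: [0.0, 0.785, 0.619, 0.0]
force: [2.1, 0.0, 3.1]
finger_gap: 0.0
gripper_force: 1.3
```

```bash
python3 lev.py
```

```text
6.1 [0.63223882 0.04518877 0.07547782] [2.14931898 0.03531002 3.14025293]
bar 410 [ 0.50013972 -0.15431246  0.04450568] [ 0.48252181 -0.20539282  0.03514248] [ 0.53825836 -0.1142171   0.06033541]
```

Lever is down: bar top about z 0.046. Lift off and head over the bar.

Run:
```python
from lev import *
R=lever();B=R[R[:,2]<.0475];r=cv2.minAreaRect((B[:,:2]*1000).astype(np.float32));print(r)
row((.632,.045,.21));row((.492,-.181,.21),-13.3)
```

```text
bar 411 [ 0.49997157 -0.15478416  0.04440801] [ 0.48297322 -0.20529455  0.03635076] [ 0.5399759  -0.11417979  0.06266737]
((497.8063049316406, -158.1946563720703), (94.20001983642578, 22.113374710083008), 70.42015075683594)
{'tx': -0.001, 'ty': -0.0002, 'tz': -0.6729}
{'tx': -1.2628, 'ty': -0.4181, 'tz': -0.6735, 'rx': 0.0002, 'ry': -0.0001, 'rz': -0.0009}
```

>>> carry_out([
  {"tx": 0.0,"ty": 0.0,"tz": -0.2,"rx": 0.0,"ry": 0.0,"rz": 0.0,"jaw": 1.0},
  {"tx": 0.0,"ty": 0.0,"tz": -0.45,"rx": 0.0,"ry": 0.0,"rz": 0.0,"jaw": 1.0},
  {"tx": 0.0,"ty": 0.0,"tz": -0.7,"rx": 0.0,"ry": 0.0,"rz": 0.0,"jaw": 1.0},
  {"tx": -0.25,"ty": -0.1,"tz": -0.7,"rx": 0.0,"ry": 0.0,"rz": 0.0,"jaw": 0.0},
  {"tx": -0.5,"ty": -0.2,"tz": -0.7,"rx": 0.0,"ry": 0.0,"rz": 0.0,"jaw": 0.0},
  {"tx": -0.75,"ty": -0.3,"tz": -0.7,"rx": 0.0,"ry": 0.0,"rz": 0.0,"jaw": 0.0},
  {"tx": -1.0,"ty": -0.42,"tz": -0.7,"rx": 0.0,"ry": 0.0,"rz": 0.0,"jaw": 0.0},
  {"tx": -1.0,"ty": -0.42,"tz": -0.7,"rx": 0.0,"ry": 0.0,"rz": 0.0,"jaw": 0.0},
  {"tx": -1.0,"ty": -0.42,"tz": -0.7,"rx": 0.0,"ry": 0.0,"rz": 0.0,"jaw": 0.0},
])

```text
t: 7.1
position: [0.5001, -0.1309, 0.2138]
eef_rot: [-0.002, 0.786, 0.618, -0.002]
force: [0.0, -0.5, 0.1]
finger_gap: 0.0426
gripper_force: 0.0
```

Run:
```python
from h import *
print(sense()['position']);row((.492,-.181,.10),-13.3)
```

```text
[ 0.50008093 -0.1308734   0.21379961]
{'tx': -0.2532, 'ty': 0.0229, 'tz': 0.5688, 'rx': -0.0016, 'ry': -0.0001, 'rz': -0.002}
```

>>> carry_out([
  {"tx": -0.25,"ty": 0.02,"tz": 0.0,"rx": 0.0,"ry": 0.0,"rz": 0.0,"jaw": 0.0},
  {"tx": -0.25,"ty": 0.02,"tz": 0.2,"rx": 0.0,"ry": 0.0,"rz": 0.0,"jaw": 0.0},
  {"tx": -0.25,"ty": 0.02,"tz": 0.4,"rx": 0.0,"ry": 0.0,"rz": 0.0,"jaw": 0.0},
  {"tx": -0.25,"ty": 0.02,"tz": 0.57,"rx": 0.0,"ry": 0.0,"rz": 0.0,"jaw": 0.0},
  {"tx": -0.25,"ty": 0.02,"tz": 0.57,"rx": 0.0,"ry": 0.0,"rz": 0.0,"jaw": 0.0},
  {"tx": -0.25,"ty": 0.02,"tz": 0.57,"rx": 0.0,"ry": 0.0,"rz": 0.0,"jaw": 0.0},
])

```text
t: 7.7
position: [0.4953, -0.1782, 0.1005]
eef_rot: [-0.001, 0.785, 0.62, -0.001]
force: [0.9, -0.2, 0.6]
finger_gap: 0.0428
gripper_force: 0.0
```

Run:
```python
from h import *
np.set_printoptions(precision=4,suppress=True)
s=sense();print(s['position'],s['finger_gap'])
ims=[]
for n in ['scene','side']:
    p,d=save(n,n+'2.png');P=world(n,d,d>0)
    Q=P[(np.hypot(P[:,0]-.492,P[:,1]+.181)<.08)&(P[:,2]>.08)&(P[:,2]<.25)]
    print(n,np.histogram(Q[:,2],np.arange(.08,.24,.01))[0]);q=Q[Q[:,2]<Q[:,2].min()+.015];print(q.min(0),q.max(0),q.mean(0))
p,d=save('wrist','wrist2.png')
a=cv2.imread('pics/scene2.png')[120:320,0:267];b=cv2.imread('pics/side2.png')[60:210,280:480]
r=lambda x:cv2.resize(x,(400,300))
cv2.imwrite('pics/m2.png',np.vstack([np.hstack([r(a),r(b)]),np.hstack([r(cv2.imread('pics/wrist2.png')),np.zeros((300,400,3),np.uint8)])]))
row((.492,-.181,-.02),-13.3)
```

```text
[ 0.4953 -0.1782  0.1005] 0.04275864988519395
scene [  0   0   0   0   0   0  44  96  78  55  68 145 148 189 139]
[ 0.4724 -0.1928  0.1412] [ 0.5324 -0.1613  0.1559] [ 0.4977 -0.1745  0.1497]
side [  0   0   0   0   0   0  31  85  84  82  80 191 148 223 201]
[ 0.4617 -0.1953  0.1437] [ 0.5312 -0.1612  0.1587] [ 0.4973 -0.175   0.1523]
{'tx': -0.0128, 'ty': -0.03, 'tz': 0.6176, 'rx': 0.0013, 'ry': 0.0002, 'rz': -0.0006}
```

View pics/m2.png

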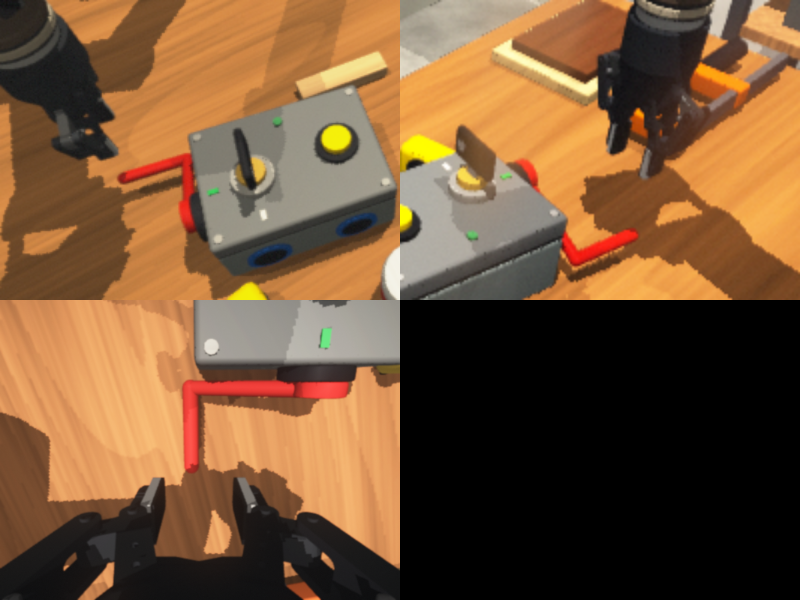

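Tile 1 shows the lever down, bar from about (122,178) to (185,160). The wrist tile shows the fingers straddling the bar's line (bar x≈190, fingers 155 and 245). The tips are at z≈0.143, again 42 mm above the TCP reading. I'll go down to a TCP z of about −0.018, which puts the tips near 0.024.

>>> carry_out([
  {"tx": -0.01,"ty": -0.03,"tz": 0.2,"rx": 0.0,"ry": 0.0,"rz": 0.0,"jaw": 0.0},
  {"tx": -0.01,"ty": -0.03,"tz": 0.4,"rx": 0.0,"ry": 0.0,"rz": 0.0,"jaw": 0.0},
  {"tx": -0.01,"ty": -0.03,"tz": 0.5,"rx": 0.0,"ry": 0.0,"rz": 0.0,"jaw": 0.0},
  {"tx": -0.01,"ty": -0.03,"tz": 0.6,"rx": 0.0,"ry": 0.0,"rz": 0.0,"jaw": 0.0},
  {"tx": -0.01,"ty": -0.03,"tz": 0.6,"rx": 0.0,"ry": 0.0,"rz": 0.0,"jaw": 0.0},
  {"tx": -0.01,"ty": -0.03,"tz": 0.6,"rx": 0.0,"ry": 0.0,"rz": 0.0,"jaw": 0.0},
])

```text
t: 8.45
position: [0.491, -0.1804, -0.0173]
eef_rot: [0.001, 0.785, 0.619, 0.001]
force: [0.7, 0.1, 0.7]
finger_gap: 0.0427
gripper_force: 0.0
```

Run:
```python
from h import *
np.set_printoptions(precision=4,suppress=True)
s=sense();print(s['position'],s['finger_gap'],s['force'])
p,d=camera('wrist')
h=cv2.cvtColor(p,cv2.COLOR_RGB2HSV);red=((h[...,0]<6)|(h[...,0]>174))&(h[...,1]>150)
R=world('wrist',d,red);R=R[(R[:,1]<-.1)&(R[:,1]>-.26)&(R[:,0]<.515)&(R[:,0]>.45)];R=R[R[:,2]<.06];print(len(R),R.min(0),R.max(0),np.median(R,0))
for n in ['scene','side']:
    p,d=camera(n);P=world(n,d,d>0);h=cv2.cvtColor(p,cv2.COLOR_RGB2HSV)
    Q=world(n,d,h[...,2]<90);Q=Q[(np.hypot(Q[:,0]-.492,Q[:,1]+.181)<.05)&(Q[:,2]>.008)&(Q[:,2]<.1)]
    print(n,np.histogram(Q[:,2],np.arange(.0,.1,.01))[0]);q=Q[Q[:,2]<.04];print(q.min(0),q.max(0))
```

```text
[ 0.491  -0.1804 -0.0173] 0.04271865711484922 [0.655  0.0524 0.6702]
8173 [ 0.4711 -0.2124  0.0004] [ 0.515  -0.1125  0.0529] [ 0.4968 -0.1496  0.0464]
scene [ 0  0  5 45 36 27 25 57 32]
[ 0.4706 -0.1953  0.0238] [ 0.5284 -0.1654  0.0394]
side [  0   0  12  44  51  49  49 106  87]
[ 0.4563 -0.1975  0.025 ] [ 0.5255 -0.163   0.0399]
```

>>> carry_out([
  {"tx": 0.0,"ty": 0.0,"tz": 0.0,"rx": 0.0,"ry": 0.0,"rz": 0.0,"jaw": 0.7},
  {"tx": 0.0,"ty": 0.0,"tz": 0.0,"rx": 0.0,"ry": 0.0,"rz": 0.0,"jaw": 1.0},
  {"tx": 0.0,"ty": 0.0,"tz": 0.0,"rx": 0.0,"ry": 0.0,"rz": 0.0,"jaw": 1.0},
  {"tx": 0.0,"ty": 0.0,"tz": 0.0,"rx": 0.0,"ry": 0.0,"rz": 0.0,"jaw": 1.0},
  {"tx": 0.0,"ty": 0.0,"tz": 0.0,"rx": 0.0,"ry": 0.0,"rz": 0.0,"jaw": 1.0},
  {"tx": 0.0,"ty": 0.0,"tz": 0.0,"rx": 0.0,"ry": 0.0,"rz": 0.0,"jaw": 1.0},
], force=25)

```text
t: 9.2
position: [0.4896, -0.18, -0.0179]
eef_rot: [0.0, 0.785, 0.62, -0.0]
force: [-2.6, 0.3, 6.7]
finger_gap: 0.0152
gripper_force: 25.5
```

Run:
```python
from h import *
import math
s=sense();print(s['position'],s['finger_gap'],s['force'],s['gripper_force'])
# arc: lever angle from -24deg (down) to +29.; tool y = +box x (radially towards hinge is +)
a0=math.radians(-24.1)
for a in (-16,-8,0,8,16,22,26,29):
    a=math.radians(a);print(round(math.degrees(a)),'ty',round(-.115*(math.cos(a)-math.cos(a0))/.2,3),'tz',round(-.115*(math.sin(a)-math.sin(a0))/.2,3))
```

```text
[ 0.48961223 -0.18002413 -0.01791143] 0.015180387064750108 [-2.5574926   0.30825215  6.74276462] 25.49498051404953
-16 ty -0.028 tz -0.076
-8 ty -0.045 tz -0.155
0 ty -0.05 tz -0.235
8 ty -0.045 tz -0.315
16 ty -0.028 tz -0.393
22 ty -0.008 tz -0.45
26 ty 0.008 tz -0.487
29 ty 0.022 tz -0.514
```

Gripped: the gap is 15 mm on the 16 mm bar. Lift along the arc.

>>> carry_out([
  {"tx": 0.0,"ty": -0.015,"tz": -0.035,"rx": 0.0,"ry": 0.0,"rz": 0.0,"jaw": 1.0},
  {"tx": 0.0,"ty": -0.028,"tz": -0.076,"rx": 0.0,"ry": 0.0,"rz": 0.0,"jaw": 1.0},
  {"tx": 0.0,"ty": -0.038,"tz": -0.115,"rx": 0.0,"ry": 0.0,"rz": 0.0,"jaw": 1.0},
  {"tx": 0.0,"ty": -0.045,"tz": -0.155,"rx": 0.0,"ry": 0.0,"rz": 0.0,"jaw": 1.0},
  {"tx": 0.0,"ty": -0.049,"tz": -0.195,"rx": 0.0,"ry": 0.0,"rz": 0.0,"jaw": 1.0},
  {"tx": 0.0,"ty": -0.05,"tz": -0.235,"rx": 0.0,"ry": 0.0,"rz": 0.0,"jaw": 1.0},
  {"tx": 0.0,"ty": -0.049,"tz": -0.275,"rx": 0.0,"ry": 0.0,"rz": 0.0,"jaw": 1.0},
  {"tx": 0.0,"ty": -0.045,"tz": -0.315,"rx": 0.0,"ry": 0.0,"rz": 0.0,"jaw": 1.0},
  {"tx": 0.0,"ty": -0.038,"tz": -0.355,"rx": 0.0,"ry": 0.0,"rz": 0.0,"jaw": 1.0},
  {"tx": 0.0,"ty": -0.028,"tz": -0.393,"rx": 0.0,"ry": 0.0,"rz": 0.0,"jaw": 1.0},
  {"tx": 0.0,"ty": -0.01,"tz": -0.45,"rx": 0.0,"ry": 0.0,"rz": 0.0,"jaw": 1.0},
  {"tx": 0.0,"ty": 0.008,"tz": -0.487,"rx": 0.0,"ry": 0.0,"rz": 0.0,"jaw": 1.0},
  {"tx": 0.0,"ty": 0.02,"tz": -0.515,"rx": 0.0,"ry": 0.0,"rz": 0.0,"jaw": 1.0},
  {"tx": 0.0,"ty": 0.02,"tz": -0.515,"rx": 0.0,"ry": 0.0,"rz": 0.0,"jaw": 1.0},
  {"tx": 0.0,"ty": 0.02,"tz": -0.515,"rx": 0.0,"ry": 0.0,"rz": 0.0,"jaw": 1.0},
])

```text
t: 10.7
position: [0.4902, -0.1803, 0.0846]
eef_rot: [-0.003, 0.785, 0.62, -0.002]
force: [-8.3, -1.6, 2.9]
finger_gap: 0.0148
gripper_force: 24.6
```

```bash
python3 lev.py; python3 -c "
from h import *
print(sense()['finger_gap'],sense()['gripper_force'])"
```

```text
10.7 [ 0.49019798 -0.18028411  0.0846251 ] [-8.27249716 -1.64564074  2.8855858 ]
bar 413 [ 0.50674546 -0.13243328  0.13769115] [ 0.48634866 -0.17415404  0.12153617] [ 0.53989379 -0.11351926  0.14354077]
0.015061585668101873 24.58173304796219
```

>>> carry_out([
  {"tx": 0.0,"ty": -0.01,"tz": -0.02,"rx": 0.0,"ry": 0.0,"rz": 0.0,"jaw": 1.0},
  {"tx": 0.0,"ty": -0.01,"tz": -0.04,"rx": 0.0,"ry": 0.0,"rz": 0.0,"jaw": 1.0},
  {"tx": 0.0,"ty": -0.01,"tz": -0.04,"rx": 0.0,"ry": 0.0,"rz": 0.0,"jaw": 1.0},
])

```text
t: 11.05
position: [0.4934, -0.1807, 0.0924]
eef_rot: [0.002, 0.785, 0.619, 0.001]
force: [3.3, -2.4, -8.3]
finger_gap: 0.0144
gripper_force: 25.8
```

```bash
python3 lev.py
```

```text
11.05 [ 0.49343133 -0.18069857  0.09238926] [ 3.27271138 -2.40136633 -8.27384691]
bar 414 [ 0.50966458 -0.13396713  0.14429135] [ 0.48795647 -0.17466018  0.12713467] [ 0.53980572 -0.11397993  0.15675249]
```

Lever at its top stop (force reversed, bar top ≈0.15). Release, rise clear and check.

>>> carry_out([
  {"tx": 0.0,"ty": 0.0,"tz": 0.0,"rx": 0.0,"ry": 0.0,"rz": 0.0,"jaw": 0.0},
  {"tx": 0.0,"ty": 0.0,"tz": 0.0,"rx": 0.0,"ry": 0.0,"rz": 0.0,"jaw": 0.0},
  {"tx": 0.0,"ty": 0.0,"tz": 0.0,"rx": 0.0,"ry": 0.0,"rz": 0.0,"jaw": 0.0},
  {"tx": 0.0,"ty": 0.0,"tz": 0.0,"rx": 0.0,"ry": 0.0,"rz": 0.0,"jaw": 0.0},
  {"tx": 0.0,"ty": 0.0,"tz": -0.2,"rx": 0.0,"ry": 0.0,"rz": 0.0,"jaw": 0.0},
  {"tx": 0.0,"ty": 0.0,"tz": -0.45,"rx": 0.0,"ry": 0.0,"rz": 0.0,"jaw": 0.0},
  {"tx": 0.0,"ty": 0.0,"tz": -0.7,"rx": 0.0,"ry": 0.0,"rz": 0.0,"jaw": 0.0},
  {"tx": 0.0,"ty": 0.0,"tz": -0.7,"rx": 0.0,"ry": 0.0,"rz": 0.0,"jaw": 0.0},
])

```text
t: 11.9
position: [0.497, -0.1828, 0.2414]
eef_rot: [0.007, 0.785, 0.619, 0.004]
force: [0.5, -0.2, 1.8]
finger_gap: 0.0429
gripper_force: 0.0
```

```bash
python3 lev.py
python3 - <<'E'
from h import *
for n in ['scene','side']:
    p,d=camera(n);P=world(n,d,d>0)
    K=P[(np.hypot(P[:,0]-.615,P[:,1]+.06)<.045)&(P[:,2]>.155)&(P[:,2]<.18)]
    print('key',len(K),cv2.minAreaRect((K[:,:2]*1000).astype(np.float32)))
row((.615,-.060,.23),76)
E
```

```text
11.9 [ 0.49701746 -0.18282625  0.24142053] [ 0.54468362 -0.16794076  1.80973461]
bar 585 [ 0.50564148 -0.15053591  0.14496958] [ 0.48744461 -0.2066738   0.12697499] [ 0.53970723 -0.11402586  0.14961264]
key 269 ((616.3389892578125, -60.59383010864258), (10.227583885192871, 63.410526275634766), 75.4148941040039)
key 205 ((613.19873046875, -58.831260681152344), (11.24538803100586, 63.995487213134766), 75.29869079589844)
{'tx': 0.7285, 'ty': 0.4621, 'tz': 0.0121, 'rx': 0.0001, 'ry': 0.0, 'rz': -0.497}
```

Lever stays up (bar top back at 0.1496). Key is at (0.615, −0.060), its thickness along 75.3°. Move over it and turn the wrist.

>>> carry_out([
  {"tx": 0.15,"ty": 0.1,"tz": 0.0,"rx": 0.0,"ry": 0.0,"rz": -0.05,"jaw": 0.0},
  {"tx": 0.3,"ty": 0.2,"tz": 0.0,"rx": 0.0,"ry": 0.0,"rz": -0.09,"jaw": 0.0},
  {"tx": 0.45,"ty": 0.3,"tz": 0.0,"rx": 0.0,"ry": 0.0,"rz": -0.14,"jaw": 0.0},
  {"tx": 0.6,"ty": 0.4,"tz": 0.0,"rx": 0.0,"ry": 0.0,"rz": -0.18,"jaw": 0.0},
  {"tx": 0.73,"ty": 0.46,"tz": 0.0,"rx": 0.0,"ry": 0.0,"rz": -0.23,"jaw": 0.0},
  {"tx": 0.73,"ty": 0.46,"tz": 0.0,"rx": 0.0,"ry": 0.0,"rz": -0.27,"jaw": 0.0},
  {"tx": 0.73,"ty": 0.46,"tz": 0.0,"rx": 0.0,"ry": 0.0,"rz": -0.32,"jaw": 0.0},
  {"tx": 0.73,"ty": 0.46,"tz": 0.0,"rx": 0.0,"ry": 0.0,"rz": -0.36,"jaw": 0.0},
  {"tx": 0.73,"ty": 0.46,"tz": 0.0,"rx": 0.0,"ry": 0.0,"rz": -0.41,"jaw": 0.0},
  {"tx": 0.73,"ty": 0.46,"tz": 0.0,"rx": 0.0,"ry": 0.0,"rz": -0.45,"jaw": 0.0},
  {"tx": 0.73,"ty": 0.46,"tz": 0.0,"rx": 0.0,"ry": 0.0,"rz": -0.493,"jaw": 0.0},
  {"tx": 0.73,"ty": 0.46,"tz": 0.0,"rx": 0.0,"ry": 0.0,"rz": -0.493,"jaw": 0.0},
  {"tx": 0.73,"ty": 0.46,"tz": 0.0,"rx": 0.0,"ry": 0.0,"rz": -0.493,"jaw": 0.0},
])

```text
t: 13.35
position: [0.6137, -0.0595, 0.2302]
eef_rot: [-0.002, 0.129, 0.992, 0.0]
force: [0.2, 0.2, -0.4]
finger_gap: 0.0427
gripper_force: 0.0
```

Run:
```python
from h import *
s=sense();print(s['position'],s['joint_positions'])
row((.615,-.060,.106),75.3)
```

```text
[ 0.61366239 -0.05954099  0.23015551] [-1.67378043e-01  2.62463568e-01  1.61258380e+00  7.56267663e-05
  1.27034466e+00 -1.47857661e+00]
{'tx': -0.0094, 'ty': -0.0003, 'tz': 0.6207, 'rx': -0.0001, 'ry': -0.0012, 'rz': -0.001}
```

>>> carry_out([
  {"tx": -0.01,"ty": 0.0,"tz": 0.2,"rx": 0.0,"ry": 0.0,"rz": 0.0,"jaw": 0.0},
  {"tx": -0.01,"ty": 0.0,"tz": 0.35,"rx": 0.0,"ry": 0.0,"rz": 0.0,"jaw": 0.0},
  {"tx": -0.01,"ty": 0.0,"tz": 0.48,"rx": 0.0,"ry": 0.0,"rz": 0.0,"jaw": 0.0},
  {"tx": -0.01,"ty": 0.0,"tz": 0.56,"rx": 0.0,"ry": 0.0,"rz": 0.0,"jaw": 0.0},
  {"tx": -0.01,"ty": 0.0,"tz": 0.62,"rx": 0.0,"ry": 0.0,"rz": 0.0,"jaw": 0.0},
  {"tx": -0.01,"ty": 0.0,"tz": 0.62,"rx": 0.0,"ry": 0.0,"rz": 0.0,"jaw": 0.0},
  {"tx": -0.01,"ty": 0.0,"tz": 0.62,"rx": 0.0,"ry": 0.0,"rz": 0.0,"jaw": 0.0},
])

```text
t: 14.05
position: [0.6176, -0.0604, 0.109]
eef_rot: [0.001, 0.128, 0.992, -0.0]
force: [-0.3, -0.2, 0.7]
finger_gap: 0.0427
gripper_force: 0.0
```

Run:
```python
from h import *
s=sense();print(s['position'],s['force'])
save('side','side3.png');save('wrist','wrist3.png')
a=cv2.resize(cv2.imread('pics/side3.png')[80:230,220:420],(400,300));b=cv2.resize(cv2.imread('pics/wrist3.png'),(400,300));cv2.imwrite('pics/m3.png',np.hstack([a,b]))
row((.615,-.060,.106),75.3)
```

```text
[ 0.61762721 -0.06042136  0.10903979] [-0.29201943 -0.24487225  0.65825258]
{'tx': 0.0168, 'ty': -0.0018, 'tz': 0.0199, 'rx': 0.0001, 'ry': 0.001, 'rz': -0.0001}
```

View pics/m3.png

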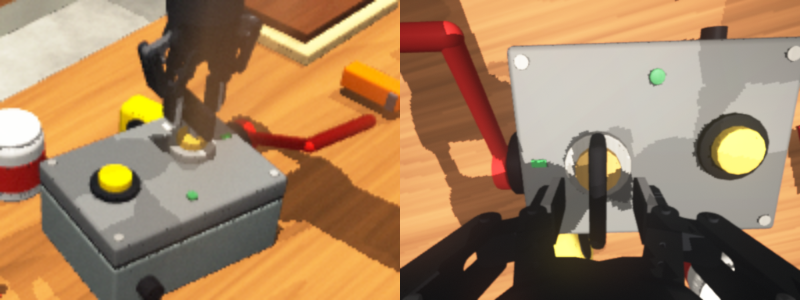

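The wrist tile shows the bow at (598,190) midway between the fingers (558, 640), and the lever still up. Close on it.

>>> carry_out([
  {"tx": 0.01,"ty": 0.0,"tz": 0.01,"rx": 0.0,"ry": 0.0,"rz": 0.0,"jaw": 0.6},
  {"tx": 0.01,"ty": 0.0,"tz": 0.01,"rx": 0.0,"ry": 0.0,"rz": 0.0,"jaw": 1.0},
  {"tx": 0.01,"ty": 0.0,"tz": 0.01,"rx": 0.0,"ry": 0.0,"rz": 0.0,"jaw": 1.0},
  {"tx": 0.01,"ty": 0.0,"tz": 0.01,"rx": 0.0,"ry": 0.0,"rz": 0.0,"jaw": 1.0},
  {"tx": 0.01,"ty": 0.0,"tz": 0.01,"rx": 0.0,"ry": 0.0,"rz": 0.0,"jaw": 1.0},
  {"tx": 0.01,"ty": 0.0,"tz": 0.01,"rx": 0.0,"ry": 0.0,"rz": 0.0,"jaw": 1.0},
], force=40)

```text
t: 14.75
position: [0.6149, -0.0603, 0.107]
eef_rot: [0.0, 0.128, 0.992, -0.0]
force: [-2.9, -2.0, 5.7]
finger_gap: 0.0096
gripper_force: 43.5
```

>>> carry_out([
  {"tx": 0.01,"ty": 0.0,"tz": 0.01,"rx": 0.0,"ry": 0.0,"rz": 0.03,"jaw": 1.0},
  {"tx": 0.01,"ty": 0.0,"tz": 0.01,"rx": 0.0,"ry": 0.0,"rz": 0.07,"jaw": 1.0},
  {"tx": 0.01,"ty": 0.0,"tz": 0.01,"rx": 0.0,"ry": 0.0,"rz": 0.11,"jaw": 1.0},
  {"tx": 0.01,"ty": 0.0,"tz": 0.01,"rx": 0.0,"ry": 0.0,"rz": 0.15,"jaw": 1.0},
  {"tx": 0.01,"ty": 0.0,"tz": 0.01,"rx": 0.0,"ry": 0.0,"rz": 0.19,"jaw": 1.0},
  {"tx": 0.01,"ty": 0.0,"tz": 0.01,"rx": 0.0,"ry": 0.0,"rz": 0.23,"jaw": 1.0},
  {"tx": 0.01,"ty": 0.0,"tz": 0.01,"rx": 0.0,"ry": 0.0,"rz": 0.27,"jaw": 1.0},
  {"tx": 0.01,"ty": 0.0,"tz": 0.01,"rx": 0.0,"ry": 0.0,"rz": 0.31,"jaw": 1.0},
  {"tx": 0.01,"ty": 0.0,"tz": 0.01,"rx": 0.0,"ry": 0.0,"rz": 0.35,"jaw": 1.0},
  {"tx": 0.01,"ty": 0.0,"tz": 0.01,"rx": 0.0,"ry": 0.0,"rz": 0.38,"jaw": 1.0},
  {"tx": 0.01,"ty": 0.0,"tz": 0.01,"rx": 0.0,"ry": 0.0,"rz": 0.41,"jaw": 1.0},
  {"tx": 0.01,"ty": 0.0,"tz": 0.01,"rx": 0.0,"ry": 0.0,"rz": 0.43,"jaw": 1.0},
  {"tx": 0.01,"ty": 0.0,"tz": 0.01,"rx": 0.0,"ry": 0.0,"rz": 0.45,"jaw": 1.0},
  {"tx": 0.01,"ty": 0.0,"tz": 0.01,"rx": 0.0,"ry": 0.0,"rz": 0.45,"jaw": 1.0},
])

```text
t: 16.15
position: [0.6148, -0.0605, 0.107]
eef_rot: [0.002, 0.742, 0.671, 0.001]
force: [-2.6, -3.1, 10.8]
finger_gap: 0.0089
gripper_force: 44.2
```

```bash
cat > key.py <<'E'
from h import *
s=sense();q=s['eef_rot'];print(s['position'],s['force'],s['torque'],'tool y yaw',np.degrees(2*np.arctan2(q[2],q[1]))-90)
for n in ['scene','side']:
    p,d=camera(n);P=world(n,d,d>0)
    K=P[(np.hypot(P[:,0]-.615,P[:,1]+.06)<.045)&(P[:,2]>.142)&(P[:,2]<.17)]
    print('key',len(K),cv2.minAreaRect((K[:,:2]*1000).astype(np.float32)))
E
python3 key.py; python3 lev.py
```

```text
[ 0.6148373  -0.06053607  0.10697741] [-2.613679   -3.07602086 10.80019824] [-0.47995474  0.59454318 -0.04158615] tool y yaw -5.759428903093422
key 193 ((618.9921264648438, -60.98216247558594), (63.67974853515625, 9.707225799560547), 79.7138442993164)
key 212 ((610.8342895507812, -57.2859992980957), (56.06999969482422, 33.682891845703125), 52.18946075439453)
16.25 [ 0.61476892 -0.06053343  0.10692077] [-2.68288271 -2.94661624 11.17213898]
bar 584 [ 0.50511614 -0.15390656  0.14493798] [ 0.48549176 -0.20708696  0.12676954] [ 0.53998473 -0.11458715  0.14929779]
```

>>> carry_out([
  {"tx": 0.0,"ty": 0.0,"tz": 0.0,"rx": 0.0,"ry": 0.0,"rz": 0.01,"jaw": 1.0},
  {"tx": 0.0,"ty": 0.0,"tz": 0.0,"rx": 0.0,"ry": 0.0,"rz": 0.02,"jaw": 1.0},
  {"tx": 0.0,"ty": 0.0,"tz": 0.0,"rx": 0.0,"ry": 0.0,"rz": 0.028,"jaw": 1.0},
  {"tx": 0.0,"ty": 0.0,"tz": 0.0,"rx": 0.0,"ry": 0.0,"rz": 0.028,"jaw": 1.0},
])

```text
t: 16.7
position: [0.6148, -0.0606, 0.107]
eef_rot: [0.002, 0.769, 0.639, 0.0]
force: [-1.7, -3.1, 9.8]
finger_gap: 0.009
gripper_force: 49.1
```

```bash
python3 key.py
```

```text
[ 0.6148001  -0.06057825  0.10698456] [-1.72508969 -3.09577896  9.75117146] [-0.48009329  0.55721071  0.816635  ] tool y yaw -10.534542688934636
key 183 ((621.2889404296875, -61.13344955444336), (64.11470794677734, 12.655743598937988), 83.47781372070312)
key 221 ((610.8269653320312, -57.097904205322266), (56.25748062133789, 34.50252151489258), 49.24290084838867)
```

Torque jumped from 0.04 to 0.82 N·m at the expected angle, so the key is at its stop. Release and rise.

>>> carry_out([
  {"tx": 0.0,"ty": 0.0,"tz": 0.0,"rx": 0.0,"ry": 0.0,"rz": 0.0,"jaw": 0.0},
  {"tx": 0.0,"ty": 0.0,"tz": 0.0,"rx": 0.0,"ry": 0.0,"rz": 0.0,"jaw": 0.0},
  {"tx": 0.0,"ty": 0.0,"tz": 0.0,"rx": 0.0,"ry": 0.0,"rz": 0.0,"jaw": 0.0},
  {"tx": 0.0,"ty": 0.0,"tz": 0.0,"rx": 0.0,"ry": 0.0,"rz": 0.0,"jaw": 0.0},
  {"tx": 0.0,"ty": 0.0,"tz": -0.2,"rx": 0.0,"ry": 0.0,"rz": 0.0,"jaw": 0.0},
  {"tx": 0.0,"ty": 0.0,"tz": -0.4,"rx": 0.0,"ry": 0.0,"rz": 0.0,"jaw": 0.0},
  {"tx": 0.0,"ty": 0.0,"tz": -0.65,"rx": 0.0,"ry": 0.0,"rz": 0.0,"jaw": 0.0},
  {"tx": 0.0,"ty": 0.0,"tz": -0.9,"rx": 0.0,"ry": 0.0,"rz": 0.0,"jaw": 0.0},
  {"tx": 0.0,"ty": 0.0,"tz": -0.9,"rx": 0.0,"ry": 0.0,"rz": 0.0,"jaw": 0.0},
])

```text
t: 17.7
position: [0.6184, -0.0599, 0.2942]
eef_rot: [0.006, 0.77, 0.638, 0.006]
force: [-0.0, 0.5, 1.4]
finger_gap: 0.0429
gripper_force: 0.0
```

```bash
python3 key.py; python3 lev.py; python3 -c "
from h import *
save('scene','end.png')"
```

```text
[ 0.61840403 -0.05992103  0.29416286] [-0.0369013   0.48020457  1.35071823] [-0.01545801 -0.00870027 -0.04565843] tool y yaw -10.747558854322023
key 368 ((616.779541015625, -60.60520553588867), (63.87498092651367, 10.86748218536377), 81.85480499267578)
key 264 ((612.9627685546875, -58.61711883544922), (66.16294860839844, 12.573537826538086), 82.50835418701172)
17.8 [ 0.61413682 -0.05927995  0.28627132] [ 0.138361   -0.29599675 -1.64331822]
bar 592 [ 0.50524809 -0.15128213  0.1448922 ] [ 0.4868005  -0.20645636  0.126599  ] [ 0.53971468 -0.11387954  0.14944674]
```

View pics/end.png

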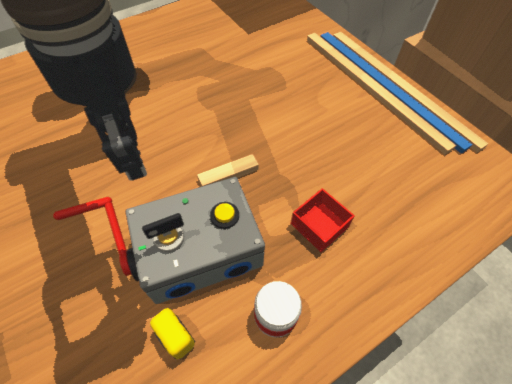

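The final view shows the bow along the box's y axis, pointing at the green mark (at (165,225) in the picture). The lever is up (55–110, 200–215), the button is out (225,213), and the other items haven't moved.

```bash
python3 -c "
from plant import *
print(sign_off())"
```

```text
the job is handed in; nothing more can be done
None
```

The daily check is done and handed in at about 18 s: pressing the button alone dropped the lever, the lever is lifted and stays fully up, and the key is turned clockwise to its stop, with the other things left where they were.

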